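# Swing the plasma sample tray over its label reader

### The arm

A 6-joint arm with a two-finger parallel gripper is mounted at the origin on the work surface. World frame = base frame: x ahead of the robot, y to its left, z up, the work surface at z = 0. Lengths are in mm, angles in rad, forces in N, time in s.
With the tool pointing down it reaches from about 300 to 775 mm from the base axis. Payload 14.6 kg.
Tool frame: the origin (TCP) lies between the finger pads; the fingertips stand 19 mm ahead of it and the grasp point (between the pads) is the TCP; x points along the fingers, y is the direction in which the jaws open and shut, and the axes are right-handed (so a half turn about x gives the same grasp; the last joint's range is limited). The gripper opens to 94 mm and grips with 3 to 60 N. Pads are 16 mm wide; open, the fingers measure 119 mm over their backs; the gripper's body (75 mm by 177 mm) begins 78 mm behind the grasp point.
Start: joints at [-1.274, 0.3, 1.521, -0, 1.321, -0.067], TCP at [195.698, -513.996, 224.446] pointing down, gripper open.
Joint ranges: [-3.03, 3.03], [-0.79, 2.21], [0.23, 2.52], [-1.04, 4.18], [0, 3.07], [-2.55, 2.55]. Speed limits (rad/s): [2.22, 2.22, 2.57, 3.14, 3.14, 3.14].

### API

Orientations are given as a rotation vector (axis times angle).
In Python, from plant import ctrl, camera, job gives the robot as it stands.
- The arm moves only by the shell command python3 -m pendant 'ROWS' [OPENING]. ROWS is JSON, a list of rows, each a list of 4 numbers: the shift along the tool's x, y, z normalised to -1 to 1, where 1 is 500 mm, then the turn about the tool's x normalised to -1 to 1, where 1 is 180 degrees. In form: [[x, y, z, turn], ...]. A call has 1 to 12 rows; each row is the pose to reach, as a shift and turn from the pose commanded when the call began, along the tool's axes at that moment, turning the shorter way round; what a row does not reach only later rows make up. A row lasts 1/8 s, in which the tool goes at most 62.5 mm and 10.7 degrees, less where a joint would pass 70% of its speed; a pose out of reach is approached as far as the arm can. A call with a number of a shift or a turn outside -1 to 1 is refused whole. A call with a gripper value outside its range is refused whole. OPENING is the opening, from 0 (shut) to 1 (fully open), set as the call begins (- or left out, the last holds). The fingers move at their own pace and stop on an object; the grip force is fixed at half the most. Time passes only in rows, so rows that repeat a pose let the fingers close. It gives the time, the measured TCP pose, the force and the opening at its end, in the units of the state.
- ctrl.read_state(): the state, without advancing time (a new reading comes with each control period).
- camera(name): name is "side" or "top" or "wrist"; returns a dict with "color" (420x560x3 uint8, red, green, blue), "z_map" (420x560 float32, mm along the optical axis (not along the pixel's ray), 0 where there is no reading), "fov_y" (degrees; the focal length in pixels is half the picture's height over the tangent of half this angle, whatever the lens; pixels are square), "cx", "cy" (the principal point, pixels), "world_from_camera" (4x4, takes a point from camera to world coordinates); the wrist camera has in their place "T_tool_cam" (4x4, takes a point from camera to tool coordinates, whose origin is the TCP and whose axes are the tool frame's). Camera axes: x right, y down, z forward; pixel columns grow to the right and rows downward; lengths in mm; the calibration is good to about 2 mm. A picture is of the moment at which its call begins: read the wrist's pose just before it.
- job.finish_job(): hands the job in, once; it reports no verdict.
The state is a dict: "time": time; "qpos": joint angles; "qd": joint speeds; "tau": joint torques, N m; "eef_pos": TCP position; "tcp_rot": TCP orientation; "ft_force": force on the tool from outside, world axes, zero at the start; "wrist_torque": the same for the moment, N m; "opening": finger opening in mm.
Only numpy, scipy, OpenCV 4.12 (cv2) and the standard library are available. Lean on these libraries where they do the work, as an engineer would, in place of code of your own. Each camera call takes 0.05 s, during which the arm holds its last target.

### The job

The yellow tray of plasma samples is parked crosswise on its reader board, one corner held on an upright peg. Push its opposite end round so that it turns a quarter turn anticlockwise (seen from above) about the peg and lies squarely over the green-edged black reader window of the same board; leave it there flat on the board, still on its peg. Do not disturb the red tray.

Things in the scene. Friction and masses are not known exactly. Their poses are not given: they have to be found in the camera images.
- yellow_tray: Loose yellow open tray, 120 x 80 mm, 35 mm high, up to 0.65 kg. A ring lug (28 mm wide, 14 mm high) at one corner sits on a fixed steel peg 37 mm high. Origin: lug hole centre, underside (on the peg's axis). x along the long sides, y along the short, z up; the tray fills x 8 to 128, y 8 to 88 mm. At the start x points to the robot's right, give or take 45 degrees.
- yellow_tray_centre (a point): Centre of the yellow tray, half-way up (17.5 mm over its underside), tray axes. Its outer long wall (y = -40 mm from here) faces the robot at the start; pushing that wall near its free end (x = +40 mm) away from the robot turns the tray anticlockwise. Four fixed tubes lie inside below the rim. It slides with friction of a few newtons and stays where left; nothing stops it.
- reader_a_window (a point): Centre of the reader window on top (8 mm above the table) of the fixed grey board, 205 x 255 mm, that carries the yellow tray's peg: a flat black 124 x 84 mm rectangle with a 6 mm green edge. x along its long sides, away from the robot (within 35 degrees), y left, z up; the peg stands at x = -68, y = -48 mm. The tray belongs centred over this point, its x and y along the window's.
- red_tray_centre (a point): Centre, half-way up, of a red tray of the same shape with red-capped tubes, on the peg of a second, identical board to the left or right of the first; axes as for the yellow tray. It must stay as it is.
Things that resemble listed ones, but are neither listed nor needed, are in the scene too. There is more than one size of the yellow_tray; the job needs the largest.

How it is judged (in metres and radians):
At the end, for the whole second after the job is handed in: The yellow tray lies at rest and flat (within 3 degrees), its lug still on its peg (within 12 mm of its start), its centre within 15 mm of the window's centre (seen from above) and its long sides within 10 degrees of the window's (horizontal distance between yellow_tray_centre and reader_a_window below 0.015 m and angle between the x axis of yellow_tray_centre and the x axis of reader_a_window, either way round below 0.175 rad and angle between yellow_tray's own z axis and vertical below 0.06 rad and distance of yellow_tray from where it was at the start of the episode below 0.012 m and linear speed of yellow_tray below 0.01 m/s); the robot touches nothing.
It fails at once if the yellow tray's lug is lifted or pulled off its peg (moves more than 20 mm) (distance of yellow_tray from where it was at the start of the episode above 0.02 m).
It fails at once if the red tray is disturbed (its centre moves more than 15 mm) (distance of red_tray_centre from where it was at the start of the episode above 0.015 m).
It also fails if it takes over 42 s, if anything falls off the work surface, if the arm or the gripper's body presses on something with over 40 N, if the wrist force passes 120 N, or if a joint passes its speed limit or range.

## Working session

There is one attempt and no reset: what is moved stays moved. The work goes in short steps, Python scripts to look and compute and a shell command to move; the robot and the scene stay as the last step left them, time stands still between calls to the robot, and variables do not carry over. Pictures are saved under pics/ and viewed, and the job is handed in when it is done.

```bash
ls; mkdir -p pics
python3 - <<'E'
from plant import ctrl,camera,job
import cv2,numpy as np
s=ctrl.read_state();print(s)
for n in ("top","side"):
    c=camera(n);cv2.imwrite(f"pics/{n}0.png",c["color"][:,:,::-1]);np.savez(f"{n}0.npz",**c)
    print(n,c["fov_y"],c["cx"],c["cy"],c["world_from_camera"])
E
```

```text
pics
{'time': 0.0, 'qpos': array([-1.27358553e+00,  3.00471543e-01,  1.52161803e+00, -5.01954761e-05,
        1.32065713e+00, -6.66261370e-02]), 'qd': array([4.04593992e-05, 1.60146584e-04, 5.97208698e-05, 1.82498953e-03,
       8.59966227e-04, 2.15270784e-04]), 'tau': array([-2.12355910e-03, -5.31805193e+01, -3.52731550e+01,  7.07652443e-02,
        2.43665732e-02, -8.76095442e-05]), 'eef_pos': array([ 195.62456963, -513.77076622,  223.870434  ]), 'tcp_rot': array([ 2.0232562 ,  0.37340328, -2.02362872]), 'ft_force': array([-0.43386425, -0.66861373, -0.82102757]), 'wrist_torque': array([ 0.03352598, -0.03871398, -0.02669985]), 'opening': 94.02139557404385}
top 53.638508124545204 277.6392241713507 202.31513105225451 [[-2.84997111e-02 -9.97553159e-01  6.38393481e-02  4.50979607e+02]
 [-9.99592987e-01  2.85229956e-02 -5.46793622e-04  4.06384554e+01]
 [-1.27543374e-03 -6.38289482e-02 -9.97960039e-01  8.31470533e+02]
 [ 0.00000000e+00  0.00000000e+00  0.00000000e+00  1.00000000e+00]]
side 51.53599898344937 272.22407618568997 206.45583086089124 [[-7.38460726e-01 -3.25908008e-01  5.90304774e-01 -1.23578897e+02]
 [-6.74268580e-01  3.64870881e-01 -6.42052274e-01  7.54530577e+02]
 [-6.13504515e-03 -8.72154350e-01 -4.89192345e-01  5.78120892e+02]
 [ 0.00000000e+00  0.00000000e+00  0.00000000e+00  1.00000000e+00]]
```

View pics/top0.png

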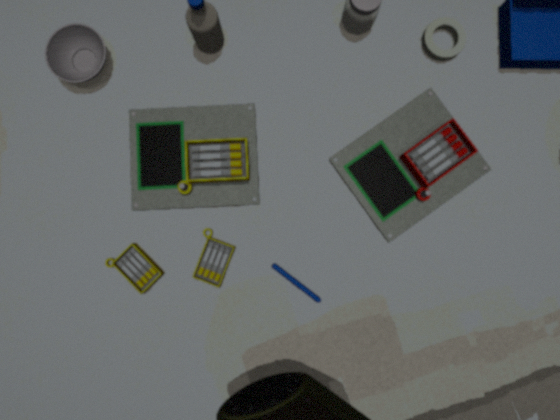

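View pics/side0.png

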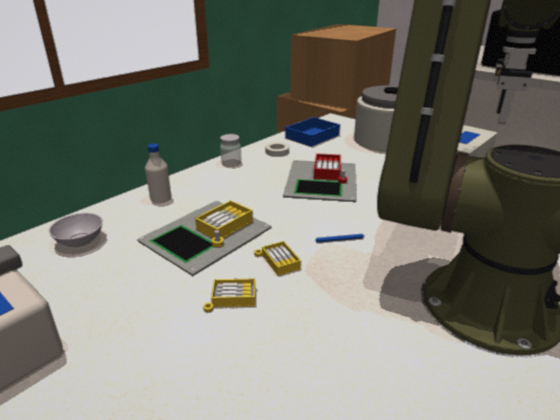

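```bash
cat > h.py <<'E'
import cv2,numpy as np
def ray(c,uv,z):
    T=np.array(c["world_from_camera"]);f=c["color"].shape[0]/2/np.tan(np.radians(float(c["fov_y"]))/2)
    uv=np.atleast_2d(uv).astype(float)
    d=np.c_[(uv[:,0]-c["cx"])/f,(uv[:,1]-c["cy"])/f,np.ones(len(uv))]@T[:3,:3].T
    o=T[:3,3];return (o+d*((z-o[2])/d[:,2])[:,None])[:,:2]
def blobs(c,kind,z,amin):
    h=cv2.cvtColor(c["color"],cv2.COLOR_RGB2HSV)
    lo,hi={"y":((20,120,60),(34,255,255)),"g":((50,120,50),(80,255,255)),"r":((170,120,60),(180,255,255))}[kind]
    m=cv2.inRange(h,lo,hi);out=[]
    cs,_=cv2.findContours(m,cv2.RETR_EXTERNAL,cv2.CHAIN_APPROX_NONE)
    for k in cs:
        if cv2.contourArea(k)<amin: continue
        p=ray(c,k[:,0,:],z).astype(np.float32)
        out.append((cv2.contourArea(k),k[:,0].mean(0),p,cv2.minAreaRect(p)))
    return out
E
python3 - <<'E'
from h import *
c=dict(np.load("top0.npz"))
for k,z in (("y",43),("g",8),("r",43)):
    for a,m,p,r in blobs(c,k,z,150): print(k,a,m.round(),np.round(r[0],1),np.round(r[1],1),round(r[2],1),cv2.boxPoints(r).round(0).tolist())
cr=c["color"][90:300,90:300,::-1];cv2.imwrite("pics/crop.png",cv2.resize(cr,None,fx=2.8,fy=2.8,interpolation=cv2.INTER_CUBIC))
print("peg",ray(c,[184.5,186.5],30),"z",c["z_map"][155:165:3,190:245:8],c["z_map"][200:202,200:202])
E
```

```text
y 1284.5 [135. 267.] [386.2 314.3] [92.9 64.5] 44.1 [[330.0, 305.0], [375.0, 259.0], [442.0, 323.0], [397.0, 370.0]]
y 1201.5 [213. 258.] [401.6 166.9] [64.9 94.6] 68.1 [[346.0, 154.0], [433.0, 119.0], [458.0, 179.0], [370.0, 215.0]]
y 2683.5 [212. 163.] [575.2 163. ] [103.8 137.7] 1.1 [[522.0, 231.0], [525.0, 93.0], [628.0, 95.0], [626.0, 233.0]]
g 414.5 [380. 179.] [ 542.5 -168.6] [133.1  93.1] 33.5 [[461.0, -166.0], [513.0, -244.0], [624.0, -171.0], [572.0, -93.0]]
g 393.5 [159. 153.] [605.7 272.4] [133.6  93.6] 1.7 [[538.0, 317.0], [540.0, 224.0], [674.0, 228.0], [671.0, 321.0]]
peg [[538.1213577  219.81882361]] z [[816.7968  803.98376 803.6368  803.1838  802.5894  804.2945  803.02856]
 [814.94385 804.5995  803.2146  806.6186  805.7745  805.57684 810.59454]
 [815.1114  813.48047 816.86615 815.1641  813.54114 804.3497  803.371  ]
 [812.4133    0.      802.2561  802.3801  804.9484  801.9702  801.486  ]] [[825.55286 827.1366 ]
 [826.93713 825.0193 ]]
```

View pics/crop.png

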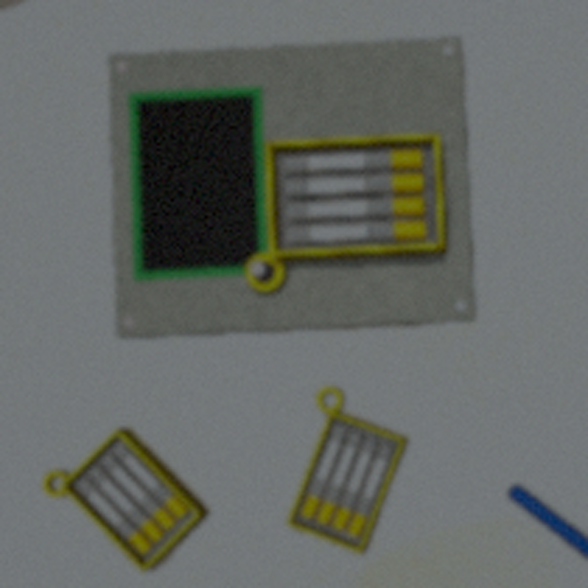

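```bash
cat >> h.py <<'E'
from scipy.spatial.transform import Rotation as R
def axes(s):
    M=R.from_rotvec(s["tcp_rot"]).as_matrix();return M
def row(s,xyz,dturn_deg):
    # shift in tool axes /500; turn about tool x: +x tool is down => world yaw change = -turn
    return np.r_[axes(s).T@(np.array(xyz)-s["eef_pos"])/500,-dturn_deg/180].round(4)
E
python3 - <<'E'
from h import *
from plant import ctrl
s=ctrl.read_state();M=axes(s);print(M.round(3)); print("yaw of tool y",np.degrees(np.arctan2(M[1,1],M[0,1])),s["qpos"].round(2))
c=dict(np.load("top0.npz"))
# tray yaw: yellow contour, hull of the tray without the lug
b=[b for b in blobs(c,"y",43,150) if b[0]>2000][0]
p=b[2]
lo=p[(p[:,1]<200)&(p[:,1]>110)]
for nm,q in (("near",lo[lo[:,0]<555]),("far",lo[lo[:,0]>600])):
    l=cv2.fitLine(q.astype(np.float32),cv2.DIST_HUBER,0,.01,.01).ravel();print(nm,len(q),l, np.degrees(np.arctan2(l[1],l[0])))
e=p[p[:,1]<105];print("free end y",np.median(e[:,1]))
E
```

```text
[[-0.     0.356 -0.935]
 [ 0.001 -0.935 -0.356]
 [-1.    -0.001 -0.   ]]
yaw of tool y -69.15353643519302 [-1.27  0.3   1.52  0.    1.32 -0.07]
near 47 [ 2.2124229e-02 -9.9975520e-01  5.4718695e+02  1.5413037e+02] -88.73227
far 47 [ 2.2724893e-02 -9.9974173e-01  6.2635065e+02  1.5513168e+02] -88.697845
free end y 95.68161
```

The candidates are the large yellow tray on the board at px (218,160) and two small yellow trays on the table at (138,268) and (215,260). Only the first is full size (long side about 120 mm), sits on the board and has its peg at (184,187). The crop confirms it. The red tray at (437,153) stays untouched.

Run:
```python
from h import *
from plant import ctrl
s=ctrl.read_state()
print(row(s,(370,-180,180),0),row(s,(523,117,150),-19.5))
```

```text
[ 0.0885 -0.4997 -0.5634  0.    ] [ 0.149  -0.9459 -1.0608  0.1083]
```

```bash
python3 -m pendant '[[0.08,-0.5,-0.56,0.05],[0.08,-0.5,-0.56,0.1083],[0.08,-0.5,-0.56,0.1083],[0.08,-0.5,-0.56,0.1083],[0.08,-0.5,-0.56,0.1083],[0.08,-0.5,-0.56,0.1083],[0.08,-0.5,-0.56,0.1083],[0.08,-0.5,-0.56,0.1083]]' 0
python3 - <<'E'
from h import *
from plant import ctrl
s=ctrl.read_state()
M=axes(s);print("yaw of tool y",np.degrees(np.arctan2(M[1,1],M[0,1])))
print(row(s,(523,117,120),0))
E
```

```text
time: 1.1
eef_pos: [368.4, -180.8, 184.4]
tcp_rot: [2.209, 0.027, -2.209]
ft_force: [-0.4, 0.1, -0.0]
opening: 17.4
yaw of tool y -88.59466249198218
[ 0.1287 -0.5878 -0.3238  0.    ]
```

```bash
python3 -m pendant '[[0.1287,-0.5878,-0.3238,0],[0.1287,-0.5878,-0.3238,0],[0.1287,-0.5878,-0.3238,0],[0.1287,-0.5878,-0.3238,0],[0.1287,-0.5878,-0.3238,0],[0.1287,-0.5878,-0.3238,0],[0.1287,-0.5878,-0.3238,0],[0.1287,-0.5878,-0.3238,0]]' 0
python3 - <<'E'
from h import *
from plant import ctrl,camera
s=ctrl.read_state()
M=axes(s);print("yaw of tool y",np.degrees(np.arctan2(M[1,1],M[0,1])),s["qpos"].round(2))
print(row(s,(521,117,36),0))
for n in ("side","wrist"): cv2.imwrite(f"pics/{n}1.png",camera(n)["color"][:,:,::-1])
E
```

```text
time: 2.1
eef_pos: [523.4, 115.1, 120.1]
tcp_rot: [2.21, 0.024, -2.211]
ft_force: [-0.2, 0.7, 0.4]
opening: 0.5
yaw of tool y -88.75412130108037 [ 0.15  0.38  1.67 -0.    1.09  1.7 ]
[ 0.1682 -0.0038  0.0046  0.    ]
```

View pics/side1.png

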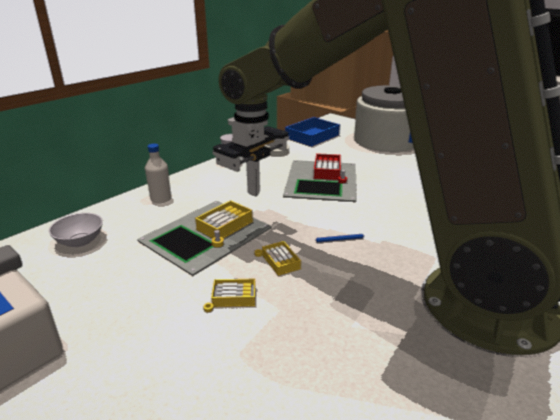

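View pics/wrist1.png

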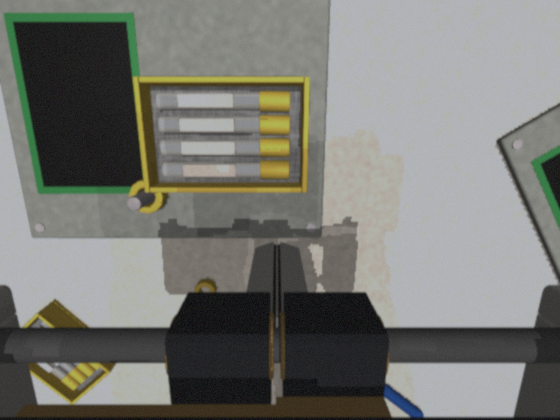

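The wrist view shows the shut fingers at about (278,250), short of the tray's near wall (row 190) and close to its free end (col 308). The way down is clear, so I'll descend.

```bash
python3 -m pendant '[[0.08,0,0.01,0],[0.168,0,0.01,0],[0.168,0,0.01,0],[0.168,0,0.01,0]]' 0
python3 - <<'E'
from h import *
from plant import ctrl,camera
s=ctrl.read_state();print(s["eef_pos"].round(1),s["ft_force"].round(1))
peg=np.array([539.2,222.4]);r=105;th0=-88.7
for k,th in enumerate(np.r_[np.arange(-88.7,0,10),1.7]):
    a=np.radians(th);print(round(th,1),row(s,(*(peg+r*np.array([np.cos(a),np.sin(a)])),36),th-th0))
E
```

```text
time: 2.7
eef_pos: [519.2, 116.4, 37.9]
tcp_rot: [2.212, 0.026, -2.208]
ft_force: [0.0, -0.3, 0.7]
opening: 0.4
[519.2 116.4  37.9] [ 0.  -0.3  0.7]
-88.7 [ 0.0038 -0.001  -0.0448 -0.    ]
-78.7 [ 0.0039 -0.0042 -0.0813 -0.0556]
-68.7 [ 0.004  -0.0137 -0.1166 -0.1111]
-58.7 [ 0.004  -0.0291 -0.1498 -0.1667]
-48.7 [ 0.0041 -0.0501 -0.1798 -0.2222]
-38.7 [ 0.0041 -0.076  -0.2057 -0.2778]
-28.7 [ 0.0042 -0.106  -0.2267 -0.3333]
-18.7 [ 0.0042 -0.1392 -0.2422 -0.3889]
-8.7 [ 0.0043 -0.1745 -0.2516 -0.4444]
1.7 [ 0.0043 -0.2125 -0.2548 -0.5022]
```

```bash
python3 -m pendant '[[0.003,-0.001,-0.025,0],[0.004,-0.001,-0.045,0],[0.004,-0.002,-0.063,-0.028],[0.004,-0.0042,-0.0813,-0.0556],[0.004,-0.008,-0.099,-0.083],[0.004,-0.0137,-0.1166,-0.1111],[0.004,-0.021,-0.133,-0.139],[0.004,-0.0291,-0.1498,-0.1667],[0.004,-0.039,-0.165,-0.194],[0.004,-0.0501,-0.1798,-0.2222],[0.004,-0.0501,-0.1798,-0.2222]]' 0
python3 - <<'E'
from h import *
from plant import ctrl,camera
s=ctrl.read_state();M=axes(s);y0=np.degrees(np.arctan2(M[1,1],M[0,1]));print(s["eef_pos"].round(1),s["ft_force"].round(1),y0)
for n in ("top","side"): cv2.imwrite(f"pics/{n}2.png",camera(n)["color"][:,:,::-1])
peg=np.array([539.2,222.4]);r=105
for th in np.r_[np.arange(-43.7,0,5),1.7]:
    a=np.radians(th);print(round(th,1),row(s,(*(peg+r*np.array([np.cos(a),np.sin(a)])),36),th-y0))
E
```

```text
time: 4.08
eef_pos: [608.4, 144.2, 34.3]
tcp_rot: [1.802, 0.679, -1.801]
ft_force: [-0.1, -0.8, 0.3]
opening: 0.7
[608.4 144.2  34.3] [-0.1 -0.8  0.3] -48.6684666019633
-43.7 [-0.0033  0.0004 -0.0176 -0.0276]
-38.7 [-0.0033 -0.002  -0.0358 -0.0554]
-33.7 [-0.0033 -0.006  -0.0537 -0.0832]
-28.7 [-0.0033 -0.0115 -0.0712 -0.1109]
-23.7 [-0.0033 -0.0185 -0.0881 -0.1387]
-18.7 [-0.0033 -0.0269 -0.1043 -0.1665]
-13.7 [-0.0033 -0.0367 -0.1198 -0.1943]
-8.7 [-0.0033 -0.0479 -0.1343 -0.222 ]
-3.7 [-0.0033 -0.0603 -0.1479 -0.2498]
1.7 [-0.0033 -0.0749 -0.1612 -0.2798]
```

View pics/top2.png

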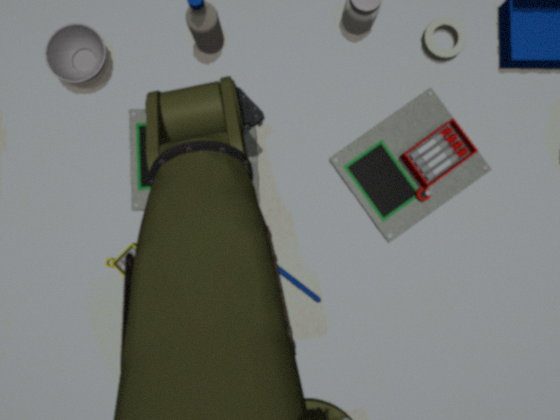

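View pics/side2.png

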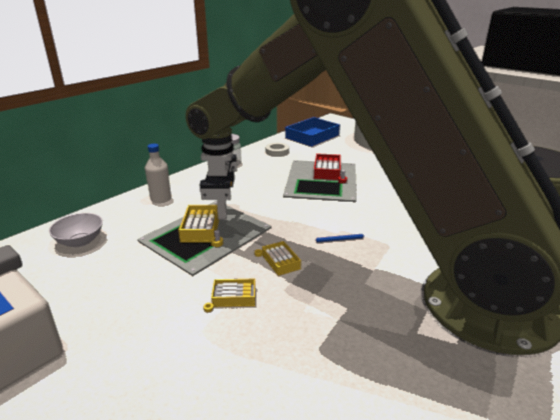

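The side view shows the tray (200,222) turned about halfway and still on its peg (217,241), with the finger behind it. In the top view the arm hides it. I'll push on, stopping a little short so I can measure.

```bash
python3 -m pendant '[[-0.002,0.0004,-0.0176,-0.0276],[-0.002,-0.002,-0.0358,-0.0554],[-0.002,-0.006,-0.0537,-0.0832],[-0.002,-0.0115,-0.0712,-0.1109],[-0.002,-0.0185,-0.0881,-0.1387],[-0.002,-0.0269,-0.1043,-0.1665],[-0.002,-0.0367,-0.1198,-0.1943],[-0.002,-0.0479,-0.1343,-0.222],[-0.002,-0.0535,-0.141,-0.236],[-0.002,-0.0603,-0.1479,-0.2498],[-0.002,-0.0603,-0.1479,-0.2498]]' 0
python3 - <<'E'
from h import *
from plant import ctrl,camera
s=ctrl.read_state();M=axes(s);y0=np.degrees(np.arctan2(M[1,1],M[0,1]));print(s["eef_pos"].round(1),s["ft_force"].round(1),y0)
for n in ("top","wrist","side"):
  c=camera(n);cv2.imwrite(f"pics/{n}3.png",c["color"][:,:,::-1])
  if n=="wrist":
    T=np.eye(4);T[:3,:3]=M;T[:3,3]=s["eef_pos"];c["world_from_camera"]=T@c["T_tool_cam"]
    for k,z in (("y",43),("g",8)):
      for a,m,p,r in blobs(c,k,z,400): print(k,a,m.round(),np.round(r[0],1),np.round(r[1],1),round(r[2],1))
peg=np.array([539.2,222.4]);r=105
for th in (-1,1.7,3,4):
    a=np.radians(th);print(round(th,1),row(s,(*(peg+r*np.array([np.cos(a),np.sin(a)])),36),th-y0))
E
```

```text
time: 5.55
eef_pos: [643.2, 215.6, 35.1]
tcp_rot: [1.257, 1.178, -1.257]
ft_force: [1.0, 0.5, 0.0]
opening: 0.6
[643.2 215.6  35.1] [1.  0.5 0. ] -3.7111974669179517
y 43338.5 [194. 179.] [608.3 264. ] [ 90.4 126.8] 87.3
g 1460.5 [184.  81.] [596.3 317. ] [115.2   5.3] 1.1
-1 [-0.0017  0.0013 -0.01   -0.0151]
1.7 [-0.0017  0.0006 -0.0198 -0.0301]
3 [-0.0017  0.0001 -0.0246 -0.0373]
4 [-0.0017 -0.0004 -0.0282 -0.0428]
```

View pics/wrist3.png

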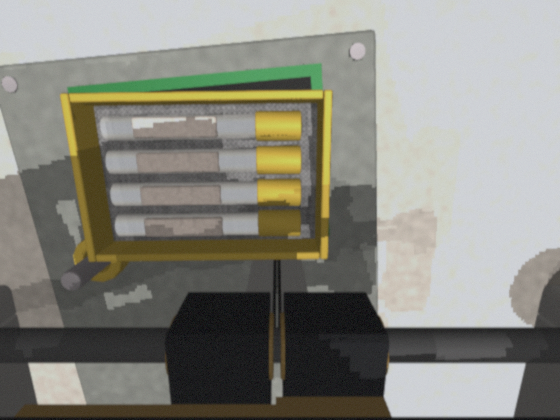

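View pics/side3.png

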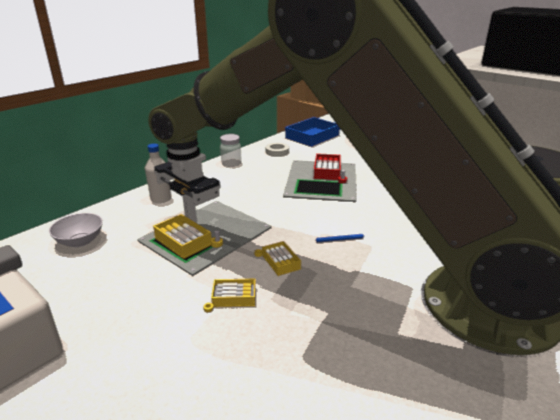

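In the wrist view the tray is about 4–5° short: a green wedge is still visible along (70–320, 80) and the peg is in the lug at (85,265). I'll push the remaining amount, then back off and check.

```bash
python3 -m pendant '[[-0.001,0.0013,-0.01,-0.0151],[-0.001,0.0006,-0.0198,-0.0301],[-0.001,0.0006,-0.0198,-0.0301],[-0.001,0.0006,-0.0198,-0.0301],[-0.001,0.0006,0.02,-0.0301],[-0.03,0.0006,0.06,-0.0301],[-0.15,0.0006,0.06,-0.0301],[-0.26,0.0006,0.06,-0.0301],[-0.26,0.0006,0.06,-0.0301],[-0.26,0.0006,0.06,-0.0301]]' 0
python3 -m pendant '[[0,0,0.12,0],[0,0,0.24,0],[0,0,0.36,0],[0,0,0.48,0],[0,0,0.6,0],[0,0,0.6,0],[0,0,0.6,0]]' 0
python3 - <<'E'
from h import *
from plant import ctrl,camera
s=ctrl.read_state();print(s["eef_pos"].round(1),s["ft_force"].round(1))
for n in ("top","side"):
  c=camera(n);cv2.imwrite(f"pics/{n}4.png",c["color"][:,:,::-1])
  if n=="top":
    np.savez("top4.npz",**c)
    for k,z in (("y",43),("g",8)):
      for a,m,p,r in blobs(c,k,z,100): print(k,a,m.round(),np.round(r[0],1),np.round(r[1],1),round(r[2],1))
E
```

```text
time: 6.95
eef_pos: [641.4, 184.4, 165.0]
tcp_rot: [1.188, 1.223, -1.188]
ft_force: [-0.5, 0.8, -0.1]
opening: 0.3
time: 7.82
eef_pos: [650.1, -114.2, 163.9]
tcp_rot: [1.187, 1.225, -1.188]
ft_force: [-0.1, 0.0, -0.1]
opening: 0.5
[ 650.1 -114.2  163.9] [-0.1  0.  -0.1]
y 1307.0 [134. 267.] [386.2 314.3] [92.7 64.5] 44.1
y 391.5 [215. 258.] [401.5 166.8] [64.3 94.4] 67.7
y 2823.5 [159. 157.] [593.9 261.1] [143.2 105.2] 2.3
g 113.0 [181. 148.] [615.2 228.8] [114.7  14. ] 6.3
```

View pics/top4.png

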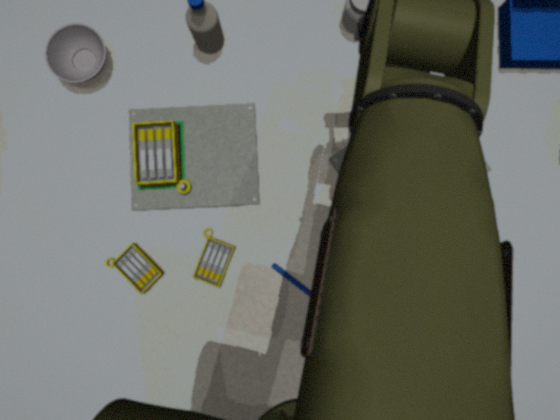

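View pics/side4.png

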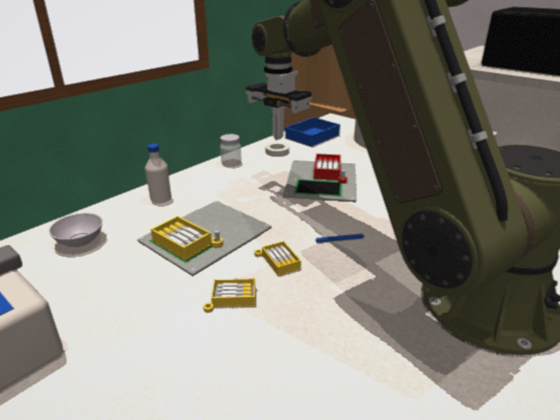

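The top view shows the tray at (158,154), lying over the window with the lug on the peg (184,187) and the finger clear. Next I'll fit the walls with the lug left out, and check the red tray.

Run:
```python
from h import *
c=dict(np.load("top4.npz"))
b=[b for b in blobs(c,"y",43,150) if b[0]>2000][0];p=b[2]
fit=lambda q:cv2.fitLine(q.astype(np.float32),cv2.DIST_HUBER,0,.01,.01).ravel()
q=p[(p[:,0]>565)&(p[:,0]<650)]
L=fit(q[q[:,1]>275]);Rr=fit(q[q[:,1]<275])
t=p[(p[:,1]>245)&(p[:,1]<305)]
F=fit(t[t[:,0]>620]);N=fit(t[t[:,0]<580])
for n,l in zip("LRFN",(L,Rr,F,N)): print(n,l.round(3),np.degrees(np.arctan2(l[1],l[0])).round(1))
at=lambda l,x:l[3]+(x-l[2])*l[1]/l[0]
print("centre",(F[2]+N[2])/2,(at(L,604)+at(Rr,604))/2,"window 605.7 272.4 yaw 1.7; size",F[2]-N[2],at(L,604)-at(Rr,604))
a=cv2.imread("pics/side0.png");d=cv2.imread("pics/side4.png")
def red(i):
    h=cv2.cvtColor(i,cv2.COLOR_BGR2HSV);m=cv2.inRange(h,(170,120,60),(180,255,255))|cv2.inRange(h,(0,150,60),(4,255,255));m[:,:300]=0;m[:,352:]=0;return cv2.moments(m,True)
for i in(a,d): k=red(i);print(k["m00"],k["m10"]/k["m00"],k["m01"]/k["m00"])
```

```text
L [9.99000e-01 4.10000e-02 6.17260e+02 3.13694e+02] 2.4
R [9.99000e-01 4.00000e-02 6.07237e+02 2.30094e+02] 2.3
F [ 2.50000e-02 -1.00000e+00  6.63908e+02  2.77550e+02] -88.6
N [ 3.40000e-02 -9.99000e-01  5.43714e+02  2.80756e+02] -88.0
centre 603.81116 271.55515 window 605.7 272.4 yaw 1.7; size 120.19397 83.18512
416.0 328.2620192307692 169.28605769230768
412.0 328.3252427184466 169.34466019417476
```

The tray's centre is about 2 mm off the window's and its angle about 0.6° off. The red tray hasn't moved and the robot is touching nothing, so I'm handing in.

Run:
```python
from plant import ctrl,job
s=ctrl.read_state();print(s["time"],abs(s["qd"]).max());print(job.finish_job())
```

```text
7.925 0.008207400069287458
the job is handed in; nothing more can be done
None
```

I pushed the yellow tray's outer long wall round its peg with the shut fingers, about 90° anticlockwise. I then backed the arm off clear and handed the job in at 7.9 s.

- **Position:** in the top view the tray's centre is at (603.8, 271.6) mm and the window's is at (605.7, 272.4), so about 2 mm off.
- **Angle:** the tray's long sides are at 2.3–2.4° and the window's at 1.7°, about 0.6° apart. The tray's short walls gave slightly lower angles, 1.4–2.0°.
- **Lug and lie:** the lug is still on its peg and the tray looks flat. I judged both by eye from the pictures.
- **Red tray:** its position in the side view moved by less than 0.1 px. The arm hid it in the last top view, so I could not check it there.

No check failed. The fitted tray width came out at 83 mm against the nominal 80, which fits blur at the edges and the calibration error.

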